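# Fit the spacer behind the right panel and hold the panel flush

## Task

Two cream panels lie on the gluing jig in front of its aluminium fence; only one of them has a gap behind it wide enough for the orange spacer bar. Stand the bar on its long narrow edge in that gap, lengthwise along the fence and centred behind that panel, and let go of it; then push that panel from its front edge until panel, bar and fence are flush together, and finish while still pressing it firmly there, about as hard as a thumb (do not ease off). Leave the other panel and the things lying around where they are.

Things in the scene. Friction and masses are not known exactly. Their poses are not given: they have to be found in the camera images.
- jig: Gluing jig, fixed: dark wooden base 12 mm thick, 360 mm long (y), with an aluminium fence along its far edge, 20 mm wide, 360 mm long, top 26 mm above the bench. Origin at bench height below the middle of the fence's front face; x points from the robot's side into the fence, y along the fence, z up. The base spans x = -95 to +20 mm.
- panel_a: Cream planked panel, 100 (x) x 152 (y) x 11 mm, 0.25 kg, loose, flat on the jig base (underside at z 12 mm, top 23 mm), its front overhanging the base by 10 to 40 mm. Origin: centre of underside; +x to the fence. Gap to the fence = -(its x in the jig frame) - 50 mm: 26 to 32 mm behind one panel, 8 to 13 mm behind the other; either panel may have the wide gap, on either half of the jig.
- panel_b: Cream planked panel, 100 (x) x 152 (y) x 11 mm, 0.25 kg, loose, flat on the jig base (underside at z 12 mm, top 23 mm), its front overhanging the base by 10 to 40 mm. Origin: centre of underside; +x to the fence. The twin of panel_a, on the other half of the jig.
- spacer: Orange plastic spacer bar, black dots on its sides, 20 (x) x 120 (y) x 40 (z) mm, 0.12 kg, loose, standing on its 20 mm edge on the bench left of the jig. Origin: centre of underside; y along its length. On the jig base its underside is 12 mm and its top 52 mm above the bench, above fence and panels, so hold it by its upper part.
- screwdriver: Red-handled screwdriver, 190 mm long, lying between robot and jig; bystander. Origin under its middle.
- tub: White screw tub with blue lid, 61 mm across, 54 mm high, left of the jig; bystander. Origin at the centre of its underside.
- tape: Roll of green tape lying flat, 94 mm across, 25 mm high, in front of the jig at the right; bystander. Origin at the centre of its underside.
Mind the look-alikes: they are no part of the job. Leave any red look-alike of the panel_a alone.

How it is judged:
By the outcome, as a careful person would: the job done as asked, in the order asked, and still so for the second after the job is handed in, while the arm keeps its last pose, push and grip.
It also fails if it takes over 43 s, if anything falls off the work surface, if the arm or the gripper's body presses on something with over 40 N, if the wrist force passes 120 N, or if a joint passes its speed limit or range.

## Robot

A 6-joint arm with a two-finger parallel gripper is mounted at the origin on a cart in front of the work surface, level with it; the furniture and walls round the work are solid. World frame = base frame: x ahead of the robot, y to its left, z up, the work surface at z = 0. Lengths are in m, angles in degrees, forces in N, time in s.
With the tool pointing down it reaches from about 0.35 to 0.875 m from the base axis. Payload 4.2 kg.
Tool frame: the origin (TCP) lies midway between the tips of the shut fingers; the grasp point (between the pads) lies 19 mm behind it; z points along the fingers, y is the line along which they close (so a half turn about z gives the same grasp; the last joint's range is limited). The gripper opens to 87 mm and grips with 3 to 60 N. Pads are 19 mm wide; open, the fingers measure 117 mm over their backs; the gripper's body (75 mm by 190 mm) begins 51 mm behind the grasp point.
Start: joints at [83.801, 22.042, 0.453, 0, -68.411, -14.817], TCP at [0.224, 0.583, 0.223] pointing down, gripper open.
Joint ranges: [-179.83, 179.83], [-69.29, 118.12], [-61.27, 80.66], [-181.25, 117.63], [-171.15, -9.14], [-177.46, 177.46]. Speed limits (degrees/s): [159.86, 159.86, 180, 180, 180, 180].

## Interface

Orientations are given as [roll, pitch, yaw] about the fixed x, y, z axes, in that order (R = Rz(yaw) Ry(pitch) Rx(roll)).
In Python, from workcell import env gives the robot as it stands. The module is installed in compiled form; this text tells all that it offers. Calls block until the motion is done:
- env.goto(position, orientation): joint-space move of the TCP to a pose.
- env.move_straight(position, rotation=None, rate=0.15, force_limit=None): straight line of the TCP; rotation=None keeps the orientation; rate is the mean speed in m/s. With force_limit (N) it stops when the force on the tool has changed by that much, and returns True; else False.
- env.set_joints(angles): joint-space move.
- env.gripper_to(opening, grasp_force=None): opening from 0.0 (shut) to 1.0 (fully open); grasp_force is the grip in N (None keeps the last); returns when the fingers have stopped.
- env.dwell(seconds).
- env.inverse_kinematics(position, orientation): joint angles nearest the present ones, or None.
- env.read_state(): the state.
- env.grab_frame(name): name is "scene" or "top" or "wrist"; returns a dict with "image" (400x640x3 uint8, blue, green, red), "fx", "fy", "cx", "cy" (pixels), "position" and "orientation" of the camera in the world. Camera axes: x right, y up, looking along -z (the intrinsics and any distortion apply to the point x, -y, -z); pixel columns grow to the right and rows downward; lengths in m; the calibration is good to about 2 mm. A picture is of the moment at which its call begins. There is no depth.
A pose or a line that the arm cannot do raises env.Unreachable and nothing moves.
- env.close_job(): hands the job in; it is judged then, once.
Trained networks look in a picture, given as the dict that the camera call returned (one of the last four; its "shot" number tells which), for a name from the list of things; names that differ only in an ending like _2 or _b are one class to them, and where a whole thing is asked for, a point or a joint stands for the part that bears it (a point fixed in the world has none). Each returns a list of dicts, best first, with "score" (0 to 1); they miss things now and then, are a little off and sometimes report something else, mostly with a low value. They report only what shows in the picture. A call takes as long as a camera call. They do not tell look-alikes from the thing itself.
- env.search_frame(picture, thing): "xyz" ([x, y, z] in m, in world coordinates, good to about 4 mm: the middle of the surface that is visible of it).
- env.trace(picture, thing): "mask" (400x640 bool, what is visible of it).
The state is a dict: "clock": time; "joint_positions": joint angles; "qvel": joint speeds; "joint_torque": joint torques, N m; "position": TCP position; "tool_rot": TCP orientation; "force": force on the tool from outside, world axes, zero at the start; "wrist_torque": the same for the moment, N m; "opening": opening from 0.0 (shut) to 1.0 (fully open); "finger_force": force on a finger pad.
Only numpy, scipy, OpenCV 4.12 (cv2) and the standard library are available. Lean on these libraries where they do the work, as an engineer would, in place of code of your own. Each camera call takes 0.05 s, during which the arm holds its last target. There are 200 camera calls.

## Working session

There is one attempt and no reset: what is moved stays moved. The work goes in short steps, each a Python script; the robot and the scene stay as the last script left them, time stands still between calls to the robot, and variables do not carry over. Pictures are saved under pics/ and viewed, at most 11 in all, crops included, and the job is handed in when it is done.

```bash
mkdir -p pics; python3 - <<'E'
from workcell import env
import cv2,numpy as np
np.set_printoptions(precision=4,suppress=True)
for n in ["top","scene"]:
    p=env.grab_frame(n); cv2.imwrite(f"pics/{n}0.png",p["image"])
    print(n,p["position"],p["orientation"],p["fx"],p["fy"],p["cx"],p["cy"],[k for k in p])
    for t in ["jig","panel_a","spacer","screwdriver","tub","tape"]:
        for d in env.search_frame(p,t): print(t,round(d["score"],2),np.array(d["xyz"]))
s=env.read_state();print(s["clock"],s["tool_rot"],s["force"])
E
```

```text
top [0.3756 0.1716 1.3744] [  7.0361  -0.5592 -88.8532] 505.4501861530591 505.4501861530591 310.58112093728 200.23546562449926 ['image', 'fx', 'fy', 'cx', 'cy', 'position', 'orientation', 'shot']
jig 0.95 [0.6182 0.023  0.0097]
jig 0.71 [ 0.4123 -0.1726  0.0235]
panel_a 0.94 [0.4397 0.5157 0.0107]
panel_a 0.81 [0.5449 0.0971 0.0277]
spacer 0.84 [0.4915 0.3374 0.0391]
screwdriver 0.75 [0.3872 0.0306 0.0173]
tub 0.56 [0.709  0.3149 0.0516]
tape 0.6 [ 0.4131 -0.1744  0.027 ]
tape 0.15 [0.7109 0.3162 0.0518]
scene [-0.0805 -0.6255  0.7489] [ 55.3382  -1.1141 -37.3103] 473.74818330792345 473.74818330792345 323.7846269899421 195.68431406123244 ['image', 'fx', 'fy', 'cx', 'cy', 'position', 'orientation', 'shot']
jig 0.56 [ 0.6206 -0.0158  0.0215]
panel_a 0.96 [0.436  0.5064 0.0149]
panel_a 0.79 [0.5385 0.0836 0.0263]
panel_a 0.71 [ 0.557  -0.0825  0.0236]
spacer 0.85 [0.4928 0.3284 0.0305]
screwdriver 0.62 [0.3836 0.0218 0.0183]
tub 0.75 [0.7035 0.3016 0.0472]
tape 0.6 [ 0.4064 -0.1766  0.0188]
0.7 [-179.9965    0.0021  -21.017 ] [-0.1406 -0.3174  0.2333]
```

View pics/top0.png

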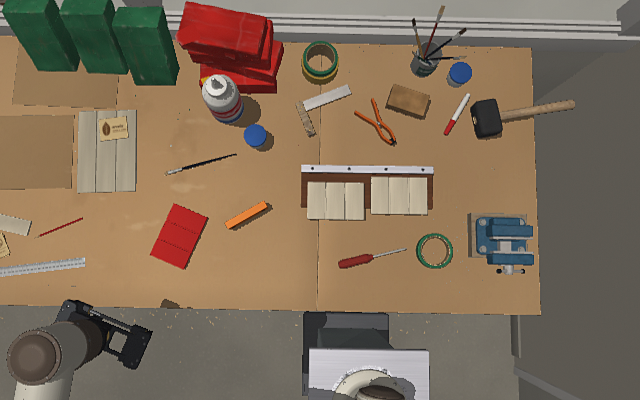

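View pics/scene0.png

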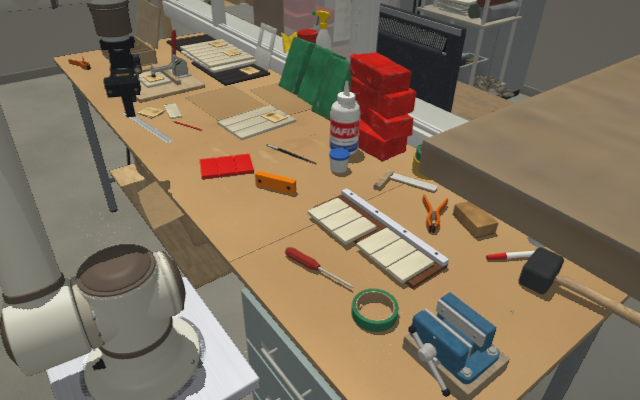

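The left cream panel (335,200) shows the wider gap; the right one is at (400,195). Things that could be mistaken for the targets:
- **Panel:** the red panel (180,235) and the big planked board (107,150).
- **Bar:** the only orange bar is at (247,214); the orange pliers at (375,120) are not it.

Next I'll look from close by.

```bash
cat > h.py <<'E'
from workcell import env
import cv2,numpy as np
from scipy.spatial.transform import Rotation as R
np.set_printoptions(precision=4,suppress=True)
def ray(p,uv,z):
    d=R.from_euler('xyz',p["orientation"],degrees=True).apply([(uv[0]-p["cx"])/p["fx"],-(uv[1]-p["cy"])/p["fy"],-1])
    c=np.array(p["position"]); return c+d*(z-c[2])/d[2]
def proj(p,X):
    q=R.from_euler('xyz',p["orientation"],degrees=True).inv().apply(np.array(X)-p["position"])
    return np.array([p["cx"]-p["fx"]*q[0]/q[2],p["cy"]+p["fy"]*q[1]/q[2]])
E
python3 - <<'E'
from h import *
import pickle
env.goto([0.46,0.30,0.30],[180,0,-62])
p=env.grab_frame("wrist");cv2.imwrite("pics/w1.png",p["image"]);pickle.dump(p,open("w1.pkl","wb"))
print(p["position"],p["orientation"],p["fx"])
for d in env.search_frame(p,"spacer"):print(d)
env.goto([0.50,0.03,0.32],[180,0,-90])
p=env.grab_frame("wrist");cv2.imwrite("pics/w2.png",p["image"]);pickle.dump(p,open("w2.pkl","wb"))
print(p["position"],p["orientation"])
s=env.read_state();print(s["clock"],s["joint_positions"],s["force"])
cv2.imwrite("pics/w1s.png",np.hstack([cv2.resize(cv2.imread(f"pics/w{i}.png"),(400,250)) for i in (1,2)]))
E
```

```text
[0.4936 0.2347 0.4624] [ -15.429    -0.0269 -151.9912] 355.6564563893478
[ 0.4998 -0.0438  0.4826] [ -15.4449    0.0103 -179.9893]
3.3167 [ 22.1479   6.5298  -6.5702  -0.0131 -76.9152 -22.0383] [-0.2169  0.1832 -0.3063]
```

View pics/w1.png

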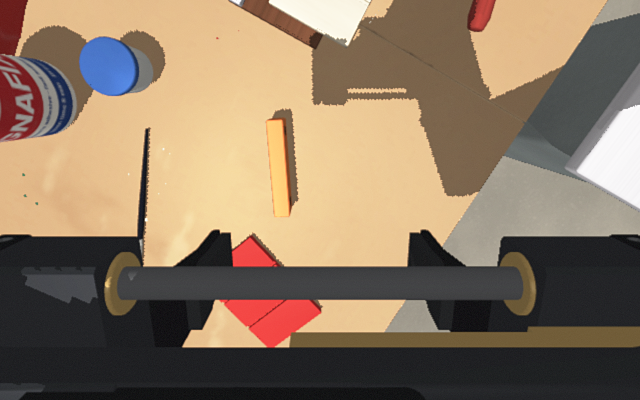

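View pics/w2.png

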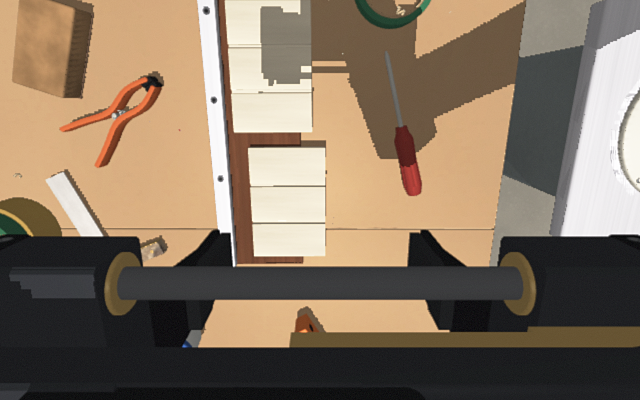

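w1 shows the orange bar's top face from about (275,119) to (282,216). w2 shows the left panel, corners (248,148), (326,147), (326,256) and (254,257), with a wide gap to the fence. The fence front edge runs from (217,0) to (234,265).

```bash
python3 - <<'E'
from h import *
import pickle
p=pickle.load(open("w1.pkl","rb"));im=p["image"]
h=cv2.cvtColor(im,cv2.COLOR_BGR2HSV)
m=((h[...,0]>8)&(h[...,0]<22)&(h[...,1]>150)&(h[...,2]>215)).astype(np.uint8); m[:, :255]=0;m[:,305:]=0;m[:110]=0;m[225:]=0
n,l,st,c=cv2.connectedComponentsWithStats(m);i=1+st[1:,4].argmax();print(st[i])
ys,xs=np.where(l==i)
P=np.array([ray(p,(x,y),.04)[:2] for x,y in zip(xs,ys)],np.float32)
print("bar",cv2.minAreaRect(P*1000),P.mean(0), np.array([ray(p,u,.04)[:2] for u in [(267,120),(283,118),(290,215),(274,217)]]))
p=pickle.load(open("w2.pkl","rb"));im=p["image"]
print("panel",np.array([ray(p,u,.023)[:2] for u in [(248,148),(326,147),(326,256),(251,257)]]))
print("fence",np.array([ray(p,u,.026)[:2] for u in [(217,0),(234,260)]]))
cv2.imwrite("pics/c.png",np.hstack([cv2.resize(im[120:270,190:340],(600,600),interpolation=cv2.INTER_NEAREST)]))
E
```

```text
[267 120  23  96 124]
bar ((492.0592956542969, 326.70281982421875), (16.906606674194336, 118.64228057861328), 38.68629455566406) [0.4962 0.3213] [[0.5357 0.2857]
 [0.5203 0.2749]
 [0.4597 0.3771]
 [0.4762 0.3889]]
panel [[0.5926 0.0192]
 [0.4918 0.0179]
 [0.4911 0.1711]
 [0.5966 0.1727]]
fence [[ 0.6187 -0.1524]
 [ 0.6201  0.1759]]
```

View pics/c.png

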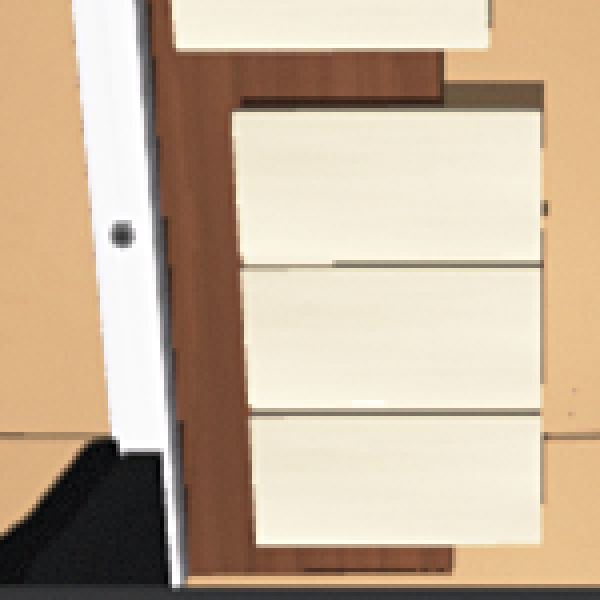

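```bash
python3 - <<'E'
from h import *
import pickle
p=pickle.load(open("w2.pkl","rb"));g=cv2.cvtColor(p["image"],cv2.COLOR_BGR2GRAY).astype(float)
def edge(r,a,b):  # subpixel strongest gradient in row r
    d=np.diff(g[r,a:b]);return a+np.abs(d).argmax()+.5
for r in range(125,260,22): print(r,g[r,218:262].astype(int))
for r in (160,200,245): print(g[r,320:332].astype(int))
print("panel",np.array([ray(p,u,.023)[:2] for u in [(247.7,146.7),(325.7,146.7),(325.5,256.3),(253.9,256.4)]]))
for u in [(220.5,30),(225,125),(231,235)]:print(ray(p,u,.026)[:2])
print("base end",ray(p,(240,263.3),.012)[:2], ray(p,(300.5,140),.012)[:2])
E
```

```text
125 [250 250 250 252 255 246 152 100  79  53  79  93  90  85  97 215 242 242
 241 241 241 241 240 240 240 240 239 239 239 240 239 240 239 239 239 240
 239 239 240 240 239 239 239 240]
147 [248 249 250 251 251 253 255 230 133 101  69  82  87  88  91  94  96  94
  89  87  87  87  86  88  89  91  90  93  90  86 102 108 111 110 108 110
 111 111 111 112 113 113 113 114]
169 [249 249 248 249 250 250 252 255 255 181 104  87  89  87  87  86  88  93
  96  96  91  86  87  85  86  88  89  89  89  83 103 235 242 237 236 236
 235 236 236 236 235 236 236 236]
191 [248 249 250 249 249 249 250 251 252 255 253 163 101  78  53  79  88  88
  93  95  91  86  86  84  83  87  86  87  86  85  81  93 190 234 236 234
 233 234 233 232 233 234 234 234]
213 [249 249 249 250 250 250 250 249 250 251 253 255 245 148  97  71  82  88
  88  88  90  85  85  89  85  83  85  85  82  84  84  83  85 160 239 243
 240 240 240 239 240 240 239 239]
235 [ 17  20  23  24  20  24  22  24  23  24  19   5  98 255 221 121  96  62
  81  87  84  87  86  86  87  84  86  85  83  85  87  86  83  77 107 227
 236 233 231 232 232 231 232 232]
257 [ 25  21  24  21  23  25  23  22  23  24  22  23  14  41 166 255 183 104
  80  83  84  85  88  88  91  90  88  84  86  86  86  87  85  84  78  75
  86  86  82  84  84  88  88  90]
[238 238 239 240 242 213 195 196 196 195 197 195]
[238 238 240 242 245 157 179 201 199 199 200 199]
[237 236 237 239 241 159 177 196 198 199 197 198]
panel [[0.5929 0.0175]
 [0.4922 0.0175]
 [0.4918 0.1716]
 [0.5925 0.1718]]
[ 0.617  -0.1205]
[ 0.6195 -0.0103]
[0.6218 0.1384]
base end [0.6154 0.1878] [0.5252 0.0102]
```

```bash
python3 - <<'E'
from h import *
import pickle
Y=-59.7
env.goto([.498,.3316,.12],[180,0,Y])
env.gripper_to(.65)
print(env.move_straight([.498,.3316,.018],rate=.08,force_limit=8))
print(env.gripper_to(0,25),env.read_state()["opening"],env.read_state()["finger_force"])
env.move_straight([.498,.3316,.13],rate=.12)
env.goto([.6061,.0946,.13],[180,0,-90])
env.dwell(.2)
p=env.grab_frame("wrist");cv2.imwrite("pics/w3.png",p["image"]);pickle.dump(p,open("w3.pkl","wb"))
s=env.read_state();print(s["clock"],s["position"],s["tool_rot"],s["opening"],s["finger_force"],s["force"])
E
```

```text
False
False 0.2280781443134101 24.98721057199873
9.975 [0.6059 0.0959 0.1301] [-179.996     0.006   -89.8766] 0.22533579609343365 24.98695823480375 [-0.3154 -0.8198 -1.8777]
```

View pics/w3.png

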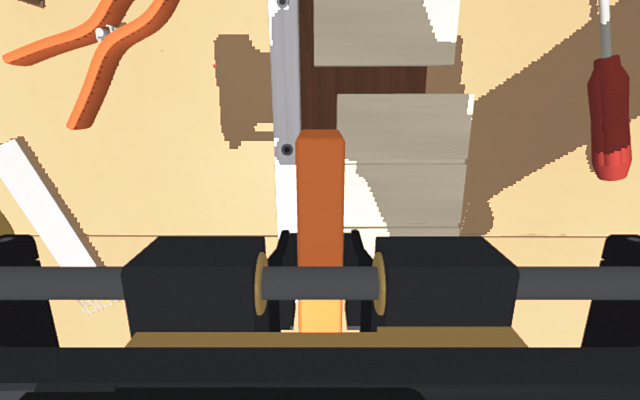

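w3 shows the bar held upright. Its far end is at (320,138), the panel's near-back corner at (337,94), and the fence edge at about x=300. I'll check alignment from these.

```bash
python3 - <<'E'
from h import *
import pickle
p=pickle.load(open("w3.pkl","rb"));g=cv2.cvtColor(p["image"],cv2.COLOR_BGR2GRAY).astype(int)
print(p["position"],p["orientation"])
zt=.1301+.022
for u in [(299,139),(343,139)]:print("bar top end",ray(p,u,zt)[:2])
for u in [(297.5,220),(344.5,220)]:print("bar side",ray(p,u,zt)[:2])
for u in [(337,94.3),(473,94.3),(345,235)]:print("panel",ray(p,u,.023)[:2])
for u in [(300,60),(300,100)]:print("fence",ray(p,u,.026)[:2])
for r in (75,85,100,115,122): print(r,g[r,290:345])
print(g[120:150,320]); print(g[85:100,400])
E
```

```text
[0.6056 0.0215 0.2928] [ -15.4395    0.0243 -179.9227]
bar top end [0.6138 0.0373]
bar top end [0.5965 0.0372]
bar side [0.6149 0.071 ]
bar side [0.5952 0.0709]
panel [0.5931 0.0193]
panel [0.4939 0.0191]
panel [0.5851 0.1291]
fence [ 0.6196 -0.0039]
fence [0.62   0.0233]
75 [173 172 173 174 175 175 174 170 155 124  78  59  59  58  60  60  58  62
  61  61  61  60  61  57  59  61  61  59  58  58  60  60  61  60  61  59
  60  61  61  62  63  62  64  63  61  56  58  58  56  59  60  58  60  61
  61]
85 [172 172 171 173 176 175 175 170 163 141  85  59  57  58  61  60  62  62
  61  61  65  62  62  62  60  62  59  57  57  58  58  58  62  59  59  61
  61  60  63  62  64  64  62  63  60  58  59  55  57  58  59  56  60  57
  60]
100 [172 173 171 172 173 174 173 174 168 145  99  64  56  60  57  57  59  60
  63  63  65  61  59  58  59  60  62  60  58  57  58  59  59  62  62  63
  60  60  62  60  62  61  64  64  60  58  83 144 164 164 162 163 163 164
 163]
115 [170 172 172 168 174 175 173 175 171 153 113  68  58  57  60  58  58  59
  61  64  61  61  61  59  59  61  59  60  57  57  58  59  59  59  62  60
  63  62  61  62  60  62  62  65  63  56  89 146 161 160 159 159 159 160
 160]
122 [168 169 172 171 171 175 174 174 170 155 128  79  56  57  58  57  58  58
  61  62  65  64  63  58  61  61  59  60  58  58  57  58  56  60  60  59
  61  60  60  60  60  60  64  64  61  56  89 149 163 162 159 159 160 160
 158]
[ 58  59  57  59  59  57  57  59  59  86 103 105 106 105 106 106 106 108
 115 118 122 121 124 124 122 124 123 122 122 123]
[ 60  63  62  61  64  63  61  60 103 158 167 166 164 166 164]
```

```bash
python3 - <<'E'
from h import *
import pickle
env.move_straight([.6065,.094,.075],rotation=[180,0,-90],rate=.08)
env.dwell(.4);s=env.read_state();print(s["clock"],s["position"],s["tool_rot"],s["force"])
e=np.array([.6065,.094,.075])-s["position"];e[2]=0
b=np.array([.6065,.094,.05])+e
print(env.move_straight(b,rate=.05,force_limit=8))
env.dwell(.2)
p=env.grab_frame("wrist");cv2.imwrite("pics/w4.png",p["image"]);pickle.dump(p,open("w4.pkl","wb"))
s=env.read_state();print(s["clock"],s["position"],s["force"])
E
```

```text
11.2167 [0.6066 0.0941 0.0753] [-179.9764    0.0114  -89.9995] [-0.4053  0.2955 -1.8673]
False
12.1167 [0.6066 0.094  0.0504] [-0.6225 -0.1349 -2.0451]
```

View pics/w4.png

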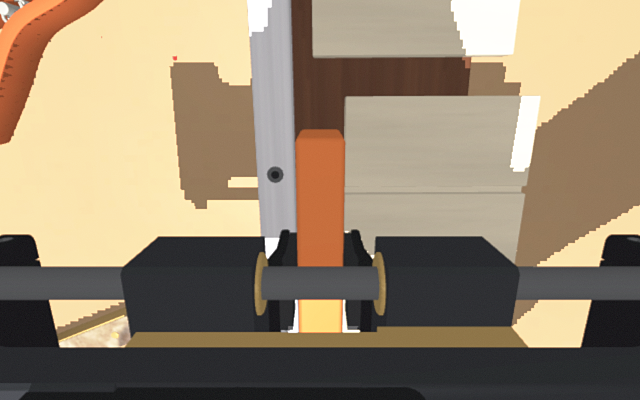

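w4 shows the bar's lower end (300–342 at row 130) between the fence edge (295) and the panel edge (345). It fits, so I'm lowering it.

```bash
python3 - <<'E'
from h import *
import pickle
q=np.array([.6065,.094,.0285])
print(env.move_straight(q,rate=.03,force_limit=4))
s=env.read_state();print(s["clock"],s["position"],s["force"])
if s["position"][2]<.034:
    env.gripper_to(.5); env.dwell(.2)
    x=s["position"]
    env.move_straight([.6065,.094,.15],rate=.12)
    env.goto([.52,.094,.28],[180,0,-90])
    env.dwell(.2)
p=env.grab_frame("wrist");cv2.imwrite("pics/w5.png",p["image"]);pickle.dump(p,open("w5.pkl","wb"))
s=env.read_state();print(s["clock"],s["position"],s["force"],s["opening"])
E
```

```text
True
12.75 [0.6062 0.0938 0.03  ] [-1.0533 -0.3606  4.3669]
15.75 [0.5201 0.0939 0.2781] [-0.1517  0.236  -0.6025] 0.5036508312603342
```

View pics/w5.png

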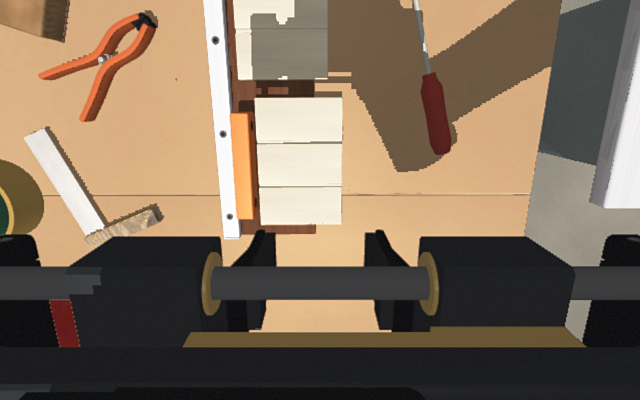

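w5 shows the bar upright in the gap, with its top from (241,113) to (245,219) and the panel spanning rows 97 to 224. I'll check centring, then push with the shut fingers.

```bash
python3 - <<'E'
from h import *
import pickle
p=pickle.load(open("w5.pkl","rb"))
a=[ray(p,u,.052)[:2] for u in [(231.5,113.5),(250,113.5),(235,219),(254,219)]];print("bar",np.array(a))
b=[ray(p,u,.023)[:2] for u in [(254.5,97.3),(342,97.3),(341,224),(258,224)]];print("panel",np.array(b))
print(np.mean(a,0),np.mean(b,0))
g=cv2.cvtColor(p["image"],cv2.COLOR_BGR2GRAY).astype(int)
print(p["image"][106:120,241],p["image"][212:228,246],g[215:230,300],g[92:102,300])
E
```

```text
bar [[0.6128 0.0351]
 [0.5931 0.0351]
 [0.6167 0.1537]
 [0.5948 0.1538]]
panel [[0.5925 0.0184]
 [0.4935 0.0186]
 [0.4924 0.1706]
 [0.5957 0.1704]]
[0.6043 0.0944] [0.5435 0.0945]
[[ 27  39  59]
 [ 28  39  59]
 [ 28  38  60]
 [ 27  37  56]
 [ 28  38  58]
 [ 29  47  83]
 [ 35  64 121]
 [ 54 104 205]
 [ 92 162 255]
 [ 99 174 255]
 [100 175 254]
 [100 175 253]
 [100 175 253]
 [101 177 253]] [[115 194 254]
 [115 193 254]
 [116 195 254]
 [116 194 254]
 [117 196 255]
 [117 198 255]
 [104 180 255]
 [ 64 107 199]
 [ 51  73 117]
 [ 56  77 121]
 [ 57  81 126]
 [ 56  79 126]
 [ 59  83 127]
 [ 58  81 126]
 [ 59  82 126]
 [ 60  82 126]] [238 239 240 238 239 240 241 243 248 210 125  93  98  98  99] [ 45  47  43  41  45 132 233 238 235 235]
```

```bash
python3 - <<'E'
from h import *
env.goto([.455,.0945,.12],[180,0,0])
print(env.move_straight([.455,.0945,.009],rate=.08,force_limit=8))
env.dwell(.2);s=env.read_state();print(s["clock"],s["position"],s["tool_rot"],s["force"])
print(env.move_straight([.510,.0945,.009],rate=.02,force_limit=12))
for _ in range(3):
    env.dwell(.15);s=env.read_state();print(s["clock"],s["position"],s["tool_rot"],s["force"],s["wrist_torque"])
p=env.grab_frame("top");cv2.imwrite("pics/t6.png",cv2.resize(p["image"][140:260,270:450],(720,480),interpolation=cv2.INTER_CUBIC))
p=env.grab_frame("wrist");cv2.imwrite("pics/w6.png",p["image"])
p=env.grab_frame("scene");cv2.imwrite("pics/s6.png",cv2.resize(p["image"][160:300,270:470],(800,560),interpolation=cv2.INTER_CUBIC))
E
```

```text
False
18.825 [0.4552 0.0946 0.0093] [-179.9759   -0.0414    0.0023] [-0.4705  0.37   -1.4434]
True
20.7167 [0.4883 0.0929 0.0078] [179.7925   0.5216  -0.064 ] [ 0.1147  0.2376 -0.2258] [-0.034   0.0044  0.0496]
20.8667 [0.488  0.0928 0.0078] [179.7764   0.5553  -0.0596] [0.4862 0.0187 0.0068] [-0.0562 -0.0487  0.0116]
21.0167 [0.4879 0.0928 0.0078] [179.7724   0.5667  -0.0611] [ 1.0323 -0.1374  0.3447] [-0.0316 -0.0611 -0.011 ]
```

View pics/s6.png

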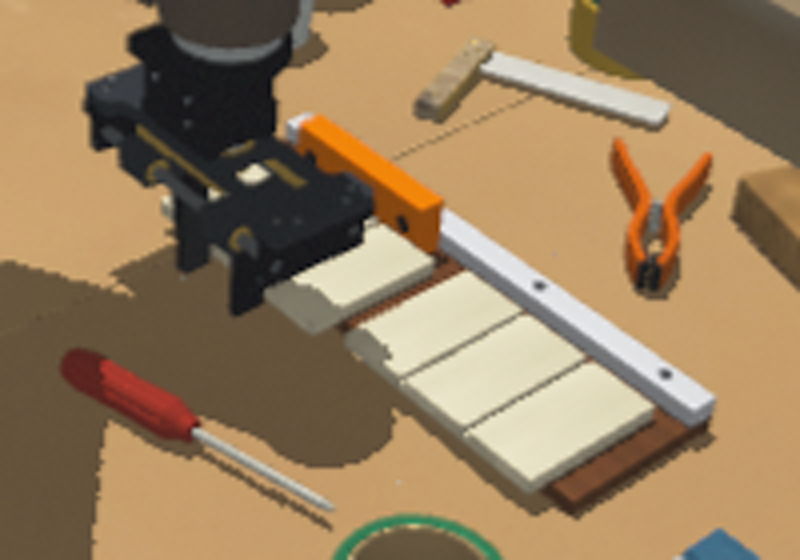

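The panel stopped at first contact and the force relaxed. I'll press on in small target steps until the force holds at about 20 N.

```bash
python3 - <<'E'
from h import *
s=env.read_state();x=s["position"][0]
for i in range(16):
    x+=.001
    env.move_straight([x,.0945,.009],rotation=[180,0,0],rate=.01); env.dwell(.1)
    s=env.read_state();print(round(s["clock"],2),round(x,4),s["position"],s["force"])
    if s["force"][0]<-17:break
env.dwell(1);s=env.read_state();print(s["clock"],s["position"],s["tool_rot"],s["force"],s["opening"])
p=env.grab_frame("top");cv2.imwrite("pics/t7.png",cv2.resize(p["image"][140:260,270:450],(720,480),interpolation=cv2.INTER_CUBIC))
p=env.grab_frame("scene");cv2.imwrite("pics/s7.png",cv2.resize(p["image"][180:280,300:430],(780,600),interpolation=cv2.INTER_CUBIC))
E
```

```text
21.65 0.4888 [0.4888 0.0945 0.009 ] [-0.1693  0.578  -0.3226]
22.0 0.4898 [0.4891 0.0942 0.0088] [-3.0887  1.1678  1.5293]
22.35 0.4908 [0.4892 0.094  0.0087] [-5.4422  1.9339  3.6357]
22.7 0.4918 [0.4893 0.0937 0.0086] [-8.3542  2.2154  5.2817]
23.05 0.4928 [0.4894 0.0936 0.0085] [-9.8075  2.4789  7.0421]
23.4 0.4938 [0.4894 0.0934 0.0084] [-11.1809   3.7763   7.6576]
23.75 0.4948 [0.4895 0.0932 0.0083] [-14.7298   4.6334   9.6708]
24.1 0.4958 [0.4895 0.0931 0.0082] [-16.0418   5.8006   9.8996]
24.45 0.4968 [0.4896 0.0929 0.0081] [-18.375    6.6412  12.0676]
25.45 [0.4896 0.0929 0.0081] [179.7373   0.8065   0.0023] [-18.699    6.6265  11.1768] 0.49892940845154243
```

View pics/s7.png

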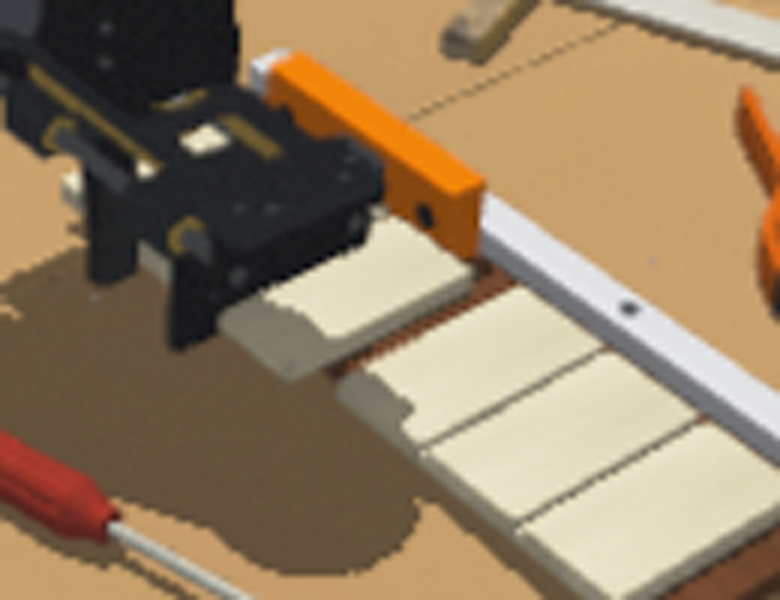

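It is flush at 18.7 N, but the deflected arm also presses about 11 N down and 6.6 N sideways. I'll trim those out while holding the push.

```bash
python3 - <<'E'
from h import *
y,z,x=.0945,.009,.4968
for i in range(10):
    f=np.array(env.read_state()["force"])
    if f[2]<2.5 and abs(f[1])<2 and f[0]<-17:break
    if f[2]>2.5:z+=.0004
    if f[1]>2:y+=.0004
    if f[0]>-18:x+=.0008
    env.move_straight([x,y,z],rotation=[180,0,0],rate=.01);env.dwell(.15)
    s=env.read_state();print(round(s["clock"],2),np.array([x,y,z]),s["position"],s["force"])
env.dwell(.5)
s=env.read_state();print(s["clock"],s["position"],s["force"])
p=env.grab_frame("top")
a=cv2.resize(p["image"][150:225,295:440],(780,403),interpolation=cv2.INTER_CUBIC)
p=env.grab_frame("scene")
b=cv2.resize(p["image"][185:225,340:400],(780,520),interpolation=cv2.INTER_CUBIC)[:190*2:2]
c=cv2.resize(p["image"][200:240,340:440],(475,190),interpolation=cv2.INTER_CUBIC)
cv2.imwrite("pics/f.png",np.vstack([a,np.hstack([c,np.zeros((190,305,3),np.uint8)])]))
E
```

```text
25.95 [0.4968 0.0949 0.0094] [0.4895 0.0929 0.0082] [-16.7412   5.2655   9.7938]
26.35 [0.4976 0.0953 0.0098] [0.4895 0.093  0.0083] [-17.5443   5.1658   9.4414]
26.75 [0.4984 0.0957 0.0102] [0.4895 0.093  0.0083] [-18.6906   5.4272   8.2519]
27.15 [0.4984 0.0961 0.0106] [0.4895 0.093  0.0084] [-17.4244   3.4912   6.5005]
27.55 [0.4992 0.0965 0.011 ] [0.4895 0.093  0.0085] [-18.255    3.6119   4.6691]
27.95 [0.4992 0.0969 0.0114] [0.4894 0.0931 0.0086] [-17.7525   2.4824   2.7395]
28.35 [0.5    0.0973 0.0118] [0.4894 0.0931 0.0086] [-16.3415   0.9656   3.2378]
28.75 [0.5008 0.0973 0.0122] [0.4894 0.093  0.0087] [-17.7608   2.1088   2.5317]
29.15 [0.5016 0.0977 0.0126] [0.4894 0.093  0.0088] [-19.8126   2.4772   0.3146]
29.55 [0.5016 0.0981 0.0126] [0.4894 0.0931 0.0088] [-18.2692   0.5293   1.5299]
30.05 [0.4894 0.0931 0.0087] [-19.2714   0.7545   1.0206]
```

View pics/f.png

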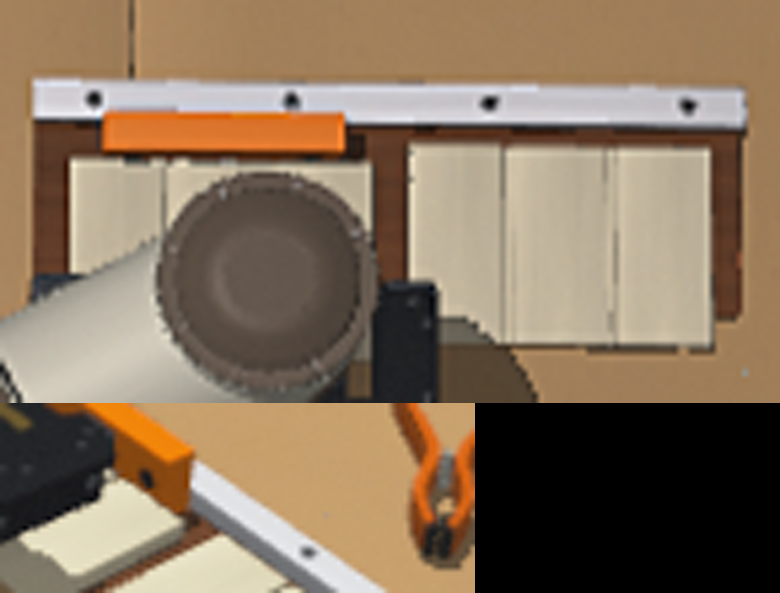

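```bash
python3 - <<'E'
from h import *
s=env.read_state();print(s["clock"],s["force"]);print(env.close_job())
E
```

```text
30.15 [-19.0445   0.932    1.1809]
the job is handed in; nothing more can be done
None
```

I handed the job in at 30 s of the 43 s: the orange bar stands on its narrow edge, centred behind the left (wide-gap) panel, and the arm is still pressing panel, bar and fence flush together at about 19 N; the other panel and the things lying around were left alone.

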